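# Take the pot off its stand and set it on the tile

## Robot

A 6-joint arm with a two-finger parallel gripper is mounted at the origin on a cart in front of the work surface, level with it; the furniture and walls round the work are solid. World frame = base frame: x ahead of the robot, y to its left, z up, the work surface at z = 0. Lengths are in m, angles in degrees, forces in N, time in s.
With the tool pointing down it reaches from about 0.25 to 0.85 m from the base axis. Payload 12.5 kg.
Tool frame: the origin (TCP) lies midway between the tips of the shut fingers; the grasp point (between the pads) lies 19 mm behind it (ctrl.tcp_to_grasp is the distance from the TCP to the grasp point, in m); z points along the fingers, y is the line along which they close (so a half turn about z gives the same grasp; the last joint's range is limited). The gripper opens to 93 mm and grips with 3 to 60 N. Pads are 15 mm wide; open, the fingers measure 128 mm over their backs; the gripper's body (75 mm by 188 mm) begins 65 mm behind the grasp point.
Start: joints at [-70.68, 20.094, 94.641, -0, 65.266, -4.847], TCP at [0.225, -0.502, 0.219] pointing down, gripper open.
Joint ranges: [-157.81, 157.81], [-45, 120.19], [0.68, 151.7], [-89.99, 269.99], [4.06, 180], [-164.3, 164.3]. Speed limits (degrees/s): [127.2, 127.2, 159.86, 180, 180, 180].

## Interface

Orientations are given as [roll, pitch, yaw] about the fixed x, y, z axes, in that order (R = Rz(yaw) Ry(pitch) Rx(roll)).
In Python, from rig import ctrl gives the robot as it stands.
- The arm moves only by the tool apply_moves, never from a script. Its argument "series" is a list of rows, each a list of 2 entries, a list of its own where there are three numbers: the shift along the tool's x, y, z in m, then the turn, a rotation vector about the tool's x, y, z in rad. In form: [[[dx, dy, dz], [rx, ry, rz]], ...]. A call has 1 to 10 rows; each row shifts and turns the commanded pose from where the row before left it, along the tool's axes as they then stand; what a row does not reach is not made up. A row lasts 1/10 s, in which the tool goes at most 50 mm and 8.59 degrees, less where a joint would pass 70% of its speed; a pose out of reach is approached as far as the arm can. A call is refused whole if a number of a shift passes 0.05 or a number of a turn 0.15, either way. A call with a gripper value outside its range is refused whole. "hand" is the closure, from 0 (fully open) to 1 (shut), set as the call begins (left out, the last holds). The fingers move at their own pace and stop on an object; "newtons" is the grip in N (left out, the last holds). Time passes only in rows, so rows that do not move let the fingers close. It gives the time, the measured TCP pose, the force, the opening and the grip force at its end, in the units of the state.
- ctrl.state(): the state, without advancing time (a new reading comes with each control period).
- ctrl.camera(name): name is "side" or "top"; returns a dict with "img" (384x512x3 uint8, red, green, blue), "intrinsics" (3x3 intrinsics, pixels), "pose" (4x4, takes a point from camera to world coordinates). Camera axes: x right, y down, z forward; pixel columns grow to the right and rows downward; lengths in m; the calibration is good to about 2 mm. A picture is of the moment at which its call begins. There is no depth.
- ctrl.job_done(): hands the job in; it is judged then, once.
The state is a dict: "clock": time; "qpos": joint angles; "joint_velocities": joint speeds; "joint_efforts": joint torques, N m; "tcp_pos": TCP position; "orientation": TCP orientation; "ft_force": force on the tool from outside, world axes, zero at the start; "moment": the same for the moment, N m; "width": opening from 0.0 (shut) to 1.0 (fully open); "grasp_force": force on a finger pad.
Only numpy, scipy, OpenCV 4.12 (cv2) and the standard library are available. Lean on these libraries where they do the work, as an engineer would, in place of code of your own. Each camera call takes 0.05 s, during which the arm holds its last target. There are 200 camera calls.

## Task

The charcoal block is in the way on the grey soldering tile: lay it flat on the middle of the small scorched tile first. Then take the copper pot by its top handle, lift it up off its three-legged stand, and set it down upright, gently and without letting go early, with its whole base on the grey tile. Keep the pot level, carry it round and never over the tool cup, the bur stand and the two jars, and leave those where they stand.

Things in the scene. Friction and masses are not known exactly. Their poses are not given: they have to be found in the camera images.
- pot: open copper pot with a fixed arched handle over its mouth; 0.32 kg nominal. Base 68 mm across, rim 76 mm across at 60 mm height, whole height with handle 107 mm. Origin: centre of the underside; z up; the handle spans the mouth along the pot's y axis. It starts on the stand's plate
- pot_grip (a point): centre of the pot's dark wooden hand grip, on the pot's axis 100 mm above its underside: a bar 44 mm long along the pot's y axis, 14 mm wide (along x) and 14 mm high, with 33 mm of free space beneath it down to the rim
- trivet: fixed three-legged dark steel stand; round plate 92 mm across whose top is 75 mm above the bench, with three upright lugs round its edge (inner faces 41 mm from the centre, standing 14 mm above the plate) that keep the pot from sliding off. Origin: on the bench under its centre
- grey_tile: fixed grey soldering tile, 168 (x) x 92 (y) x 20 mm. Origin: centre of the underside, on the bench; its top is at z = 20 mm
- scorched_tile: fixed small brown-black scorched soldering tile, 106 (x) x 82 (y) x 16 mm. Origin: centre of the underside, on the bench; its top is at z = 16 mm
- charcoal_block: loose black-brown charcoal block, 60 (x) x 80 (y) x 22 mm, about 0.1 kg. Origin: centre of the underside. It starts flat on the grey tile
- hanging_handpiece (a point): lower tip of the fixed tool handpiece that hangs over the middle of the bench: a rigid rod 21 mm across, standing straight up 150 mm from this point; the wrist, forearm and gripper must pass clear of it, best on the robot's side
- tool_cup: grey cup full of pens and tools, 71 x 68 mm, 130 mm high; loose; origin: centre of the underside; stands between the left and the right work places, near the straight line between them; not to be disturbed
- pumice_jar: grey plastic jar with lid, 76 mm across, 112 mm high; loose; origin: centre of the underside; stands between the left and the right work places, near the straight line between them; not to be disturbed
- bur_stand: tall tiered lilac-grey stand full of burs, 147 mm across, 232 mm high; loose; origin: centre of the underside; behind the left work place; not to be disturbed
- blue_lid_jar: clear jar with a blue lid, 64 mm across, 87 mm high; loose; origin: centre of the underside; behind the right work place; not to be disturbed
Mind the look-alikes: they are no part of the job. There is more than one size of the charcoal_block; the job needs the larger.

How it is judged (in metres and radians):
On the way, in this order (a step that is already met when the one before it is completed fails the run):
1. the charcoal block lies flat on the scorched tile, let go (x of charcoal_block in the frame of scorched_tile between -0.04 and 0.04 m and y of charcoal_block in the frame of scorched_tile between -0.03 and 0.03 m and z of charcoal_block in the frame of scorched_tile between 0.011 and 0.021 m and angle between charcoal_block's own z axis and vertical below 0.1 rad and contact force between the fingers and charcoal_block below 0.1 N and linear speed of charcoal_block below 0.02 m/s), for 0.2 s.
2. the pot is held by its handle, lifted clear above the lugs of the stand (z of pot in the frame of trivet above 0.095 m and distance between the grasp point and pot_grip below 0.045 m), for 0.2 s.
3. the pot stands on the grey tile while the hand still has the handle (x of pot in the frame of grey_tile between -0.06 and 0.06 m and y of pot in the frame of grey_tile between -0.024 and 0.024 m and z of pot in the frame of grey_tile between 0.016 and 0.024 m and angle between pot's own z axis and vertical below 0.08 rad and distance between the grasp point and pot_grip below 0.045 m and linear speed of pot below 0.05 m/s), for 0.1 s.
At the end, for the whole second after the job is handed in: the pot stands upright and at rest on the grey tile (centre within 60 mm of the tile's centre along its length and 24 mm across it, tilt under 0.08 rad), and the charcoal block lies flat and at rest on the scorched tile (centre within 40 mm along and 30 mm across) (x of pot in the frame of grey_tile between -0.06 and 0.06 m and y of pot in the frame of grey_tile between -0.024 and 0.024 m and z of pot in the frame of grey_tile between 0.016 and 0.024 m and angle between pot's own z axis and vertical below 0.08 rad and x of charcoal_block in the frame of scorched_tile between -0.04 and 0.04 m and y of charcoal_block in the frame of scorched_tile between -0.03 and 0.03 m and z of charcoal_block in the frame of scorched_tile between 0.011 and 0.021 m and angle between charcoal_block's own z axis and vertical below 0.1 rad and linear speed of each of pot, charcoal_block below 0.02 m/s); the robot touches nothing.
It fails at once if the pot tipped by more than about 20 degrees (angle between pot's own z axis and vertical above 0.35 rad).
It fails at once if the tool cup, bur stand or one of the jars shifted by more than 20 mm or tipped (distance of any of tool_cup, pumice_jar, bur_stand, blue_lid_jar from where it was at the start of the episode above 0.02 m or angle between any of tool_cup, pumice_jar, bur_stand, blue_lid_jar's own z axis and vertical above 0.2 rad).
It fails at once if the pot carried over the tool cup, bur stand or one of the jars (pot centre above it) (horizontal distance between pot and tool_cup below 0.036 m or horizontal distance between pot and pumice_jar below 0.038 m or horizontal distance between pot and bur_stand below 0.073 m or horizontal distance between pot and blue_lid_jar below 0.032 m).
It also fails if it takes over 72 s, if anything falls off the work surface, if the arm or the gripper's body presses on something with over 40 N, if the wrist force passes 120 N, or if a joint passes its speed limit or range.

## Working session

There is one attempt and no reset: what is moved stays moved. The work goes in short steps, Python scripts to look and compute and a tool call to move; the robot and the scene stay as the last step left them, time stands still between calls to the robot, and variables do not carry over. Pictures are saved under pics/ and viewed, at most 10 in all, crops included, and the job is handed in when it is done.

Besides the shell and the picture viewer there is one more tool, called as a command line: name --argument value ..., lists and objects as JSON in quotes. apply_moves: Moves the arm, as the interface text tells. Its arguments: {"type":"object","properties":{"series":{"type":"array"},"hand":{"type":"number"},"newtons":{"type":"number"}},"required":["series"]}

```bash
mkdir -p pics; ls; python3 - <<'E'
from rig import ctrl
import cv2,numpy as np
print(ctrl.state(), ctrl.tcp_to_grasp)
for n in("top","side"):
    c=ctrl.camera(n); cv2.imwrite(f"pics/{n}0.png",cv2.resize(c["img"][:,:,::-1],(800,600),interpolation=cv2.INTER_CUBIC))
    np.savez(f"{n}0.npz",**c); print(n,c["intrinsics"],c["pose"])
E
```

```text
pics
{'clock': 0.0, 'qpos': array([-7.06790942e+01,  2.01255879e+01,  9.46740670e+01,  9.20586748e-04,
        6.52668725e+01, -4.84817104e+00]), 'joint_velocities': array([-0.07652996, -0.08014331, -0.04026946, -0.07332847,  0.00192329,
        0.0106246 ]), 'joint_efforts': array([ 8.01819569e-04, -4.97322893e+01, -2.85259902e+01,  6.99565653e-02,
        2.56761460e-02, -1.02383822e-04]), 'tcp_pos': array([ 0.22509697, -0.50146936,  0.21810861]), 'orientation': array([-1.79933781e+02, -6.45530430e-03,  2.41686875e+01]), 'ft_force': array([0.01544389, 0.36074667, 0.49530704]), 'moment': array([-0.01909951,  0.01260613,  0.03234088]), 'grasp_force': 0.0, 'width': 0.9970734409941171} 0.0188
top [[424.26548936   0.         253.08982667]
 [  0.         424.26548936 188.66151439]
 [  0.           0.           1.        ]] [[-0.02117161 -0.98338591  0.18028843  0.30071177]
 [-0.99938448  0.01577114 -0.03133566 -0.01421855]
 [ 0.02797169 -0.18084089 -0.98311452  1.50884596]
 [ 0.          0.          0.          1.        ]]
side [[422.52715905   0.         252.47268985]
 [  0.         422.52715905 196.12106123]
 [  0.           0.           1.        ]] [[-9.99424714e-01 -1.22167337e-02  3.16384643e-02  4.90984271e-01]
 [-3.39141806e-02  3.67239924e-01 -9.29507755e-01  1.26887420e+00]
 [-2.63358499e-04 -9.30046015e-01 -3.67442977e-01  7.56872588e-01]
 [ 0.00000000e+00  0.00000000e+00  0.00000000e+00  1.00000000e+00]]
```

View pics/top0.png

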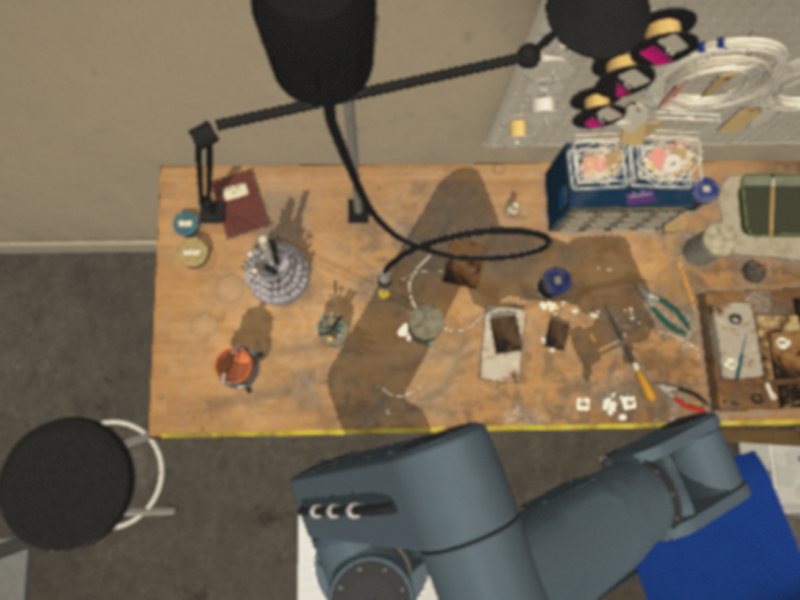

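View pics/side0.png

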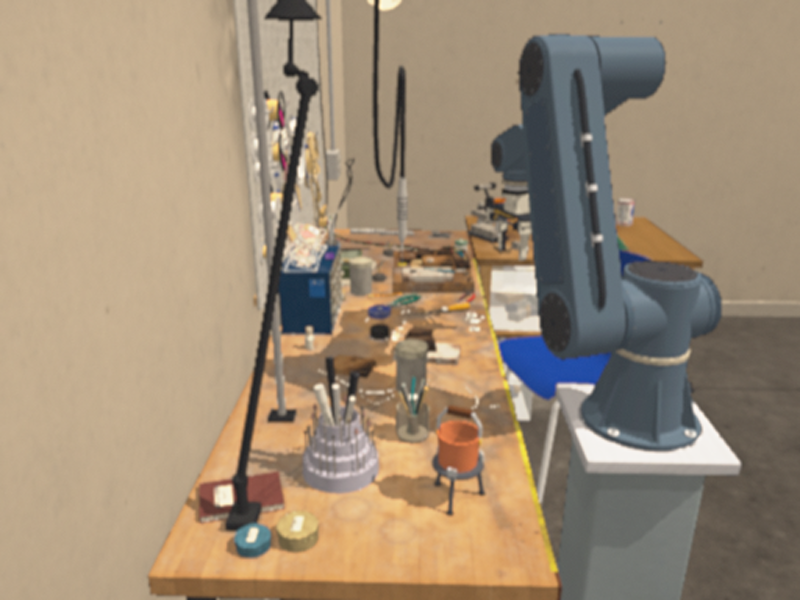

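Top view (800x600): pot (237,366), tool cup (333,329), pumice jar (427,322), bur stand (277,272), blue-lid jar (556,281). The grey tile is at (503,343) with the larger block on it at (507,334), the small look-alike at (557,332), the scorched tile at about (464,268) and the handpiece tip at about (384,292). I'll enlarge the work area.

```bash
cat > h.py <<'E'
import numpy as np,cv2
from rig import ctrl
def ray(c,u,v,z):
    "original pixel -> world point at height z"
    d=c["pose"][:3,:3]@np.linalg.solve(c["intrinsics"],[u,v,1.]); o=c["pose"][:3,3]
    return o+d*(z-o[2])/d[2]
def proj(c,p):
    q=c["intrinsics"]@(c["pose"][:3,:3].T@(np.asarray(p)-c["pose"][:3,3])); return q[:2]/q[2]
def crop(c,u0,v0,w,h,s,f):
    im=cv2.resize(c["img"][v0:v0+h,u0:u0+w,::-1],(w*s,h*s),interpolation=cv2.INTER_CUBIC); cv2.imwrite(f,im)
E
python3 - <<'E'
from h import *
c=np.load("top0.npz"); crop(c,270,140,110,110,5,"pics/a.png"); crop(c,130,140,160,120,5,"pics/b.png")
E
```

```text
(no output)
```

View pics/a.png

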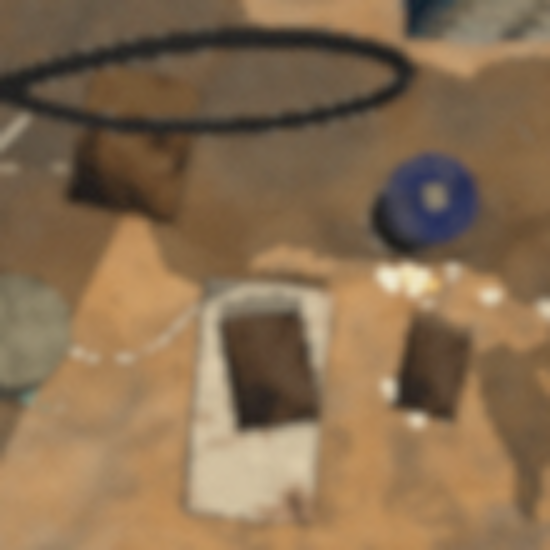

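View pics/b.png

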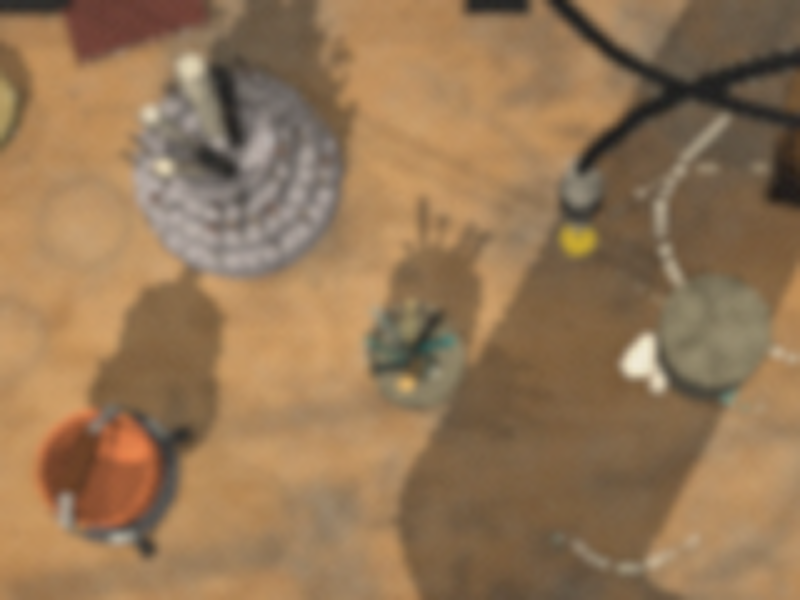

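```bash
python3 - <<'E'
from h import *
c=np.load("top0.npz"); s=np.load("side0.npz")
def rect(P,o,z):
    W=np.array([ray(c,o[0]+(u-2)/5,o[1]+(v-2)/5,z)[:2] for u,v in P])
    e=np.linalg.norm(np.roll(W,-1,0)-W,axis=1); l=(W[3]+W[2]-W[0]-W[1])/2
    k=(W[1]+W[2]-W[0]-W[3])/2
    print("centre",W.mean(0).round(4),"edges",e.round(4),"ang vert edge",np.degrees(np.arctan2(-l[1],-l[0])).round(1),"horiz edge normal",np.degrees(np.arctan2(-k[1],-k[0])).round(1)+90)
a=(270,140);b=(130,140)
rect([(207,285),(330,285),(320,523),(187,513)],a,.02)
rect([(222,318),(298,312),(318,420),(238,430)],a,.042)
rect([(95,65),(200,80),(178,222),(68,195)],a,.016)
def pt(n,u,v,o,z): 
    p=ray(c,o[0]+(u-2)/5,o[1]+(v-2)/5,z); print(n,p.round(4),"side px800",(proj(s,p)*800/512).round())
pt("rim",100,469,b,.135)
pt("gripend1",103,420,b,.16);pt("gripend2",66,508,b,.16)
pt("handpiece?",578,240,b,.2);pt("handpiece?",578,240,b,.3)
pt("pumice",716,330,b,.112);pt("cup",415,355,b,.1);pt("bur",240,170,b,.06);pt("blue",435,198,a,.087)
# side: handpiece tip view px(403,240)
for z in(.1,.2,.3,.4): print("handpiece side",z,ray(s,403*.64,247*.64,z).round(3))
for z in (.168,.175,.182):print("grip side",ray(s,460*.64,409*.64,z).round(4))
E
```

```text
centre [ 0.4583 -0.3026] edges [0.0884 0.1696 0.0937 0.1629] ang vert edge -6.6 horiz edge normal 176.8
centre [ 0.4773 -0.3049] edges [0.054  0.0769 0.0566 0.0792] ang vert edge 6.4 horiz edge normal 184.8
centre [ 0.6494 -0.2213] edges [0.0773 0.1072 0.0815 0.0991] ang vert edge -12.2 horiz edge normal 167.8
rim [0.412  0.2773 0.135 ] side px800 [459. 430.]
gripend1 [0.4409 0.2708 0.16  ] side px800 [443. 415.]
gripend2 [0.386  0.2927 0.16  ] side px800 [476. 423.]
handpiece? [ 0.5445 -0.0312  0.2   ] side px800 [390. 325.]
handpiece? [ 0.5259 -0.0299  0.3   ] side px800 [399. 281.]
pumice [ 0.4985 -0.1232  0.112 ] side px800 [412. 345.]
cup [0.4868 0.0776 0.1   ] side px800 [416. 391.]
bur [0.6239 0.2012 0.06  ] side px800 [344. 441.]
blue [ 0.5889 -0.4171  0.087 ] side px800 [380. 307.]
handpiece side 0.1 [ 0.537 -0.961  0.1  ]
handpiece side 0.2 [ 0.53  -0.621  0.2  ]
handpiece side 0.3 [ 0.523 -0.282  0.3  ]
handpiece side 0.4 [0.516 0.058 0.4  ]
grip side [0.4111 0.2615 0.168 ]
grip side [0.4121 0.2734 0.175 ]
grip side [0.413  0.2854 0.182 ]
```

```bash
cat >> h.py <<'E'
from scipy.spatial.transform import Rotation as Ro
def to(x,y,z,yaw=None):
    "turn about tool z (rad), then the shift in turned tool axes to reach target"
    s=ctrl.state(); R=Ro.from_euler("xyz",s["orientation"],degrees=True); y0=s["orientation"][2]
    d=0 if yaw is None else -((yaw-y0+180)%360-180)
    R2=Ro.from_euler("xyz",[180,0,y0-d],degrees=True)
    print("err rotvec tool",(R.inv()*R2).as_rotvec().round(4),"turn",np.radians(d).round(3),"shift",R2.inv().apply(np.array([x,y,z])-s["tcp_pos"]).round(4),"pos",s["tcp_pos"].round(4),"q",s["qpos"].round(0),"F",s["ft_force"].round(1),"w",round(s["width"],3),round(s["grasp_force"],1),"t",s["clock"])
E
echo
```

apply_moves --series '[[[0,0,0],[0,0,0.106]],[[0,0,0],[0,0,0.106]],[[0,0,0],[0,0,0.106]],[[0.03,-0.019,0],[0,0,0]],[[0.039,-0.024,0.01],[0,0,0]],[[0.039,-0.024,0.01],[0,0,0]],[[0.039,-0.024,0.01],[0,0,0]],[[0.039,-0.024,0.01],[0,0,0]],[[0.039,-0.024,0.01],[0,0,0]],[[0.03,-0.019,0.01],[0,0,0]]]' --hand 0 --newtons 20

```text
clock: 1.1
tcp_pos: [0.464, -0.3163, 0.158]
orientation: [-180.0, 0.0, 6.0]
ft_force: [-0.1, -0.8, -0.2]
width: 0.998
grasp_force: 0.0
```

```bash
python3 -c "
from h import *
to(.477,-.305,.13,6)"
```

```text
err rotvec tool [-0.0003  0.0001 -0.    ] turn -0.0 shift [ 0.0141 -0.0099  0.028 ] pos [ 0.464  -0.3163  0.158 ] q [-39.  25.  96.   0.  58.  45.] F [-0.1 -0.8 -0.2] w 0.998 0.0 t 1.1
```

apply_moves --series '[[[0.014,-0.01,0.014],[0,0,0]],[[0,0,0.014],[0,0,0]],[[0,0,0],[0,0,0]]]'

```text
clock: 1.4
tcp_pos: [0.4742, -0.3062, 0.1286]
orientation: [-179.9, 0.2, 6.0]
ft_force: [-0.6, 0.1, -0.1]
width: 1.001
grasp_force: 0.0
```

```bash
python3 - <<'E'
from h import *
to(.477,-.305,.024,6)
c=ctrl.camera("top");s=ctrl.camera("side")
cv2.imwrite("x.png",c["img"]) 
crop(c,270,140,110,110,5,"pics/c1.png"); crop(s,235,170,80,110,5,"pics/c2.png")
a=cv2.imread("pics/c1.png");b=cv2.imread("pics/c2.png"); cv2.imwrite("pics/c.png",np.hstack([a[:550,:400],b[:550]]))
E
```

```text
err rotvec tool [-0.0024  0.0028 -0.0003] turn -0.0 shift [ 0.0029 -0.0009  0.1046] pos [ 0.4742 -0.3062  0.1286] q [-38.  28.  97.  -0.  55.  46.] F [-0.6  0.1 -0.1] w 1.001 0.0 t 1.4
```

View pics/c.png

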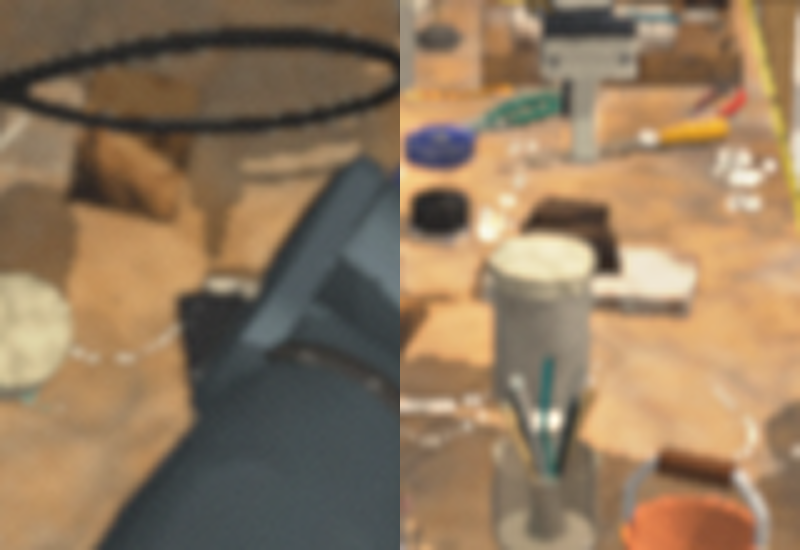

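```bash
python3 - <<'E'
from h import *
s=np.load("side0.npz")
f=lambda p:((proj(s,p)-[235,170])*5+[400,0]).round()
R=lambda a:np.array([[np.cos(a),-np.sin(a)],[np.sin(a),np.cos(a)]])
for n,c,a,l,w,z in(("block",(.477,-.305),5.6,.08,.06,.042),("grey",(.4583,-.3026),-5,.168,.092,.02)):
    for i,j in((1,1),(1,-1),(-1,-1),(-1,1)):
        q=np.array(c)+R(np.radians(a))@[i*l/2,j*w/2]; print(n,f([*q,z]))
t=np.load("top0.npz"); p=ray(t,270+435/5,140+365/5,.02);print("small",p,f(p))
E
```

```text
block [524. 254.]
block [518. 224.]
block [614. 221.]
block [623. 251.]
grey [484. 282.]
grey [497. 235.]
grey [697. 245.]
grey [694. 293.]
small [ 0.47981617 -0.42949493  0.02      ] [566. 201.]
```

apply_moves --series '[[[0.003,-0.001,0.018],[0,0,0]],[[0,0,0.018],[0,0,0]],[[0,0,0.018],[0,0,0]],[[0,0,0.018],[0,0,0]],[[0,0,0.018],[0,0,0]],[[0,0,0.01],[0,0,0]],[[0,0,0.004],[0,0,0]],[[0,0,0],[0,0,0]]]'

```text
clock: 2.3
tcp_pos: [0.4781, -0.3059, 0.0269]
orientation: [180.0, -0.0, 5.9]
ft_force: [-0.1, 0.1, -0.7]
width: 0.999
grasp_force: 0.0
```

apply_moves --series '[[[0,0,0],[0,0,0]],[[0,0,0],[0,0,0]],[[0,0,0],[0,0,0]],[[0,0,0],[0,0,0]],[[0,0,0],[0,0,0]],[[0,0,0],[0,0,0]],[[0,0,0],[0,0,0]],[[0,0,0],[0,0,0]]]' --hand 1 --newtons 20

```text
clock: 3.1
tcp_pos: [0.4784, -0.3057, 0.0269]
orientation: [180.0, -0.0, 5.9]
ft_force: [-0.2, -0.4, 5.8]
width: 0.648
grasp_force: 20.0
```

apply_moves --series '[[[0,0,-0.01],[0,0,0]],[[0,0,-0.025],[0,0,0]],[[0,0,-0.025],[0,0,0]],[[0,0,-0.015],[0,0,0]],[[0,0,0],[0,0,0.07]],[[0,0,0],[0,0,0.08]],[[0,0,0],[0,0,0.08]],[[0,0,0],[0,0,0.08]],[[0,0,0],[0,0,0]]]'

```text
clock: 4.0
tcp_pos: [0.478, -0.3053, 0.1019]
orientation: [-180.0, 0.0, -11.9]
ft_force: [-0.3, 0.5, -0.9]
width: 0.646
grasp_force: 20.0
```

```bash
python3 -c "
from h import *
to(.649,-.2213,.1,-12)"
```

```text
err rotvec tool [-0.0004  0.0004  0.0021] turn 0.002 shift [ 0.1498 -0.1177  0.0019] pos [ 0.478  -0.3053  0.1019] q [-37.  30.  98.   0.  52.  65.] F [-0.3  0.5 -0.9] w 0.646 20.0 t 4.0
```

apply_moves --series '[[[0.015,-0.012,0],[0,0,0]],[[0.02,-0.016,0],[0,0,0]],[[0.025,-0.02,0],[0,0,0]],[[0.025,-0.02,0],[0,0,0]],[[0.025,-0.02,0],[0,0,0]],[[0.02,-0.015,0],[0,0,0]],[[0.015,-0.011,0],[0,0,0]],[[0.005,-0.004,0],[0,0,0]],[[0,0,0],[0,0,0]]]'

```text
clock: 4.9
tcp_pos: [0.6492, -0.2203, 0.1014]
orientation: [-180.0, 0.0, -11.7]
ft_force: [-0.9, -0.5, -0.9]
width: 0.647
grasp_force: 20.0
```

```bash
python3 - <<'E'
from h import *
to(.649,-.2213,.024,-12)
c=ctrl.camera("top");s=ctrl.camera("side")
crop(c,270,140,80,110,5,"x.png"); crop(s,200,170,80,110,5,"y.png")
cv2.imwrite("pics/d.png",np.hstack([cv2.imread("x.png"),cv2.imread("y.png")]))
E
```

```text
err rotvec tool [-0.0001  0.0005  0.0053] turn 0.005 shift [0.     0.001  0.0774] pos [ 0.6492 -0.2203  0.1014] q [-23.  41.  78.   0.  61.  79.] F [-0.9 -0.5 -0.9] w 0.647 20.0 t 4.9
```

View pics/d.png

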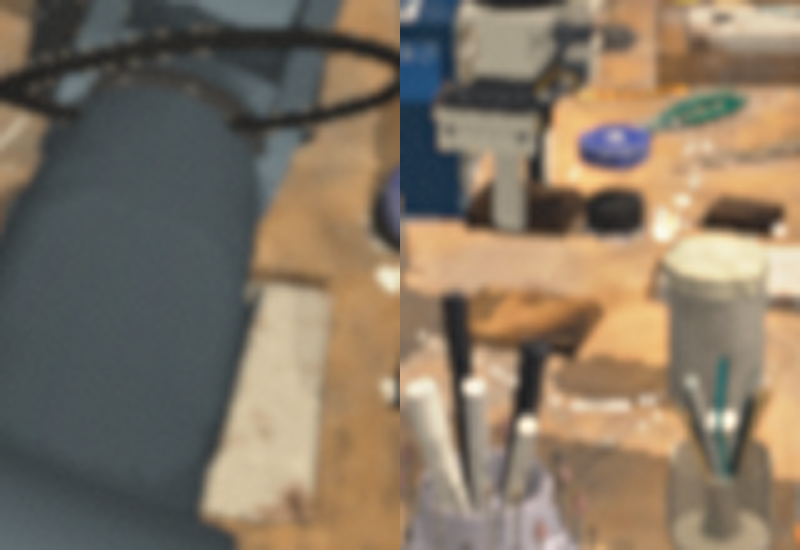

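apply_moves --series '[[[0,0.001,0.015],[0,0,0]],[[0,0,0.02],[0,0,0]],[[0,0,0.02],[0,0,0]],[[0,0,0.012],[0,0,0]],[[0,0,0.005],[0,0,0]],[[0,0,0.003],[0,0,0]],[[0,0,0],[0,0,0]],[[0,0,0.002],[0,0,0]],[[0,0,0],[0,0,0]]]'

```text
clock: 5.9
tcp_pos: [0.6492, -0.2218, 0.025]
orientation: [180.0, -0.0, -11.8]
ft_force: [-0.6, -0.7, -0.9]
width: 0.648
grasp_force: 20.0
```

apply_moves --series '[[[0,0,0.001],[0,0,0]],[[0,0,0.001],[0,0,0]],[[0,0,0],[0,0,0]]]'

```text
clock: 6.2
tcp_pos: [0.6492, -0.2217, 0.0232]
orientation: [180.0, -0.0, -11.8]
ft_force: [-1.8, -0.3, 3.6]
width: 0.645
grasp_force: 20.0
```

Contact. Release and rise.

apply_moves --series '[[[0,0,0],[0,0,0]],[[0,0,0],[0,0,0]],[[0,0,0],[0,0,0]],[[0,0,0],[0,0,0]],[[0,0,0],[0,0,0]],[[0,0,0],[0,0,0]],[[0,0,-0.01],[0,0,0]],[[0,0,-0.03],[0,0,0]],[[0,0,-0.04],[0,0,0]],[[0,0,-0.04],[0,0,0]]]' --hand 0

```text
clock: 7.2
tcp_pos: [0.6488, -0.2216, 0.1446]
orientation: [-180.0, 0.0, -11.8]
ft_force: [0.6, -0.2, -0.6]
width: 1.001
grasp_force: 0.0
```

```bash
python3 -c "
from h import *
to(.36,-.12,.2,-12)"
```

```text
err rotvec tool [-0.      0.0001  0.0033] turn 0.003 shift [-0.3036 -0.0393 -0.0554] pos [ 0.6488 -0.2216  0.1446] q [-23.  38.  76.  -0.  66.  79.] F [ 0.6 -0.2 -0.6] w 1.001 0.0 t 7.2
```

apply_moves --series '[[[-0.01,-0.001,-0.03],[0,0,0]],[[-0.03,-0.004,-0.026],[0,0,0]],[[-0.04,-0.005,0],[0,0,0]],[[-0.04,-0.005,0],[0,0,0]],[[-0.04,-0.005,0],[0,0,0]],[[-0.04,-0.005,0],[0,0,0]],[[-0.04,-0.005,0],[0,0,0]],[[-0.04,-0.005,0],[0,0,0]],[[-0.02,-0.003,0],[0,0,0]],[[0,0,0],[0,0,0]]]'

```text
clock: 8.2
tcp_pos: [0.3616, -0.1225, 0.1994]
orientation: [180.0, -0.0, -11.8]
ft_force: [-0.2, 0.1, -0.1]
width: 1.003
grasp_force: 0.0
```

```bash
python3 - <<'E'
from h import *
to(.33,.1,.25,158)
c=ctrl.camera("top")
crop(c,270,140,80,110,5,"x.png");cv2.imwrite("pics/e.png",cv2.imread("x.png"))
E
```

```text
err rotvec tool [ 1.200e-03  2.000e-04 -2.964e+00] turn -2.964 shift [ 0.1126  0.1944 -0.0506] pos [ 0.3616 -0.1225  0.1994] q [-26.   4. 119.  -0.  58.  76.] F [-0.2  0.1 -0.1] w 1.003 0.0 t 8.2
```

View pics/e.png

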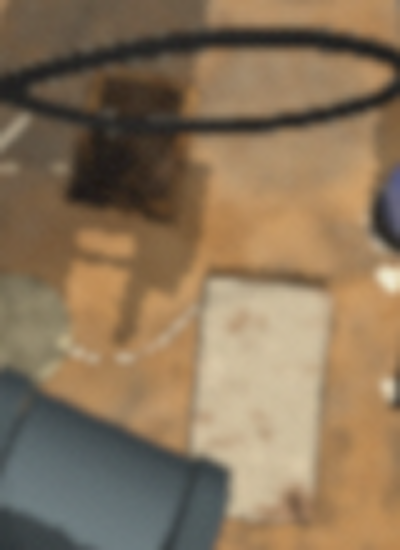

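apply_moves --series '[[[0,0,0],[0,0,-0.12]],[[0,0,0],[0,0,-0.148]],[[0,0,0],[0,0,-0.148]],[[0,0,0],[0,0,-0.148]],[[0,0,0],[0,0,-0.148]],[[0,0,0],[0,0,-0.148]],[[0,0,0],[0,0,-0.148]],[[0,0,0],[0,0,-0.148]],[[0,0,0],[0,0,-0.148]],[[0,0,0],[0,0,-0.148]]]'

```text
clock: 9.25
tcp_pos: [0.3646, -0.1237, 0.199]
orientation: [179.9, 0.0, 71.7]
ft_force: [-0.5, -0.4, 0.2]
width: 0.999
grasp_force: 0.0
```

apply_moves --series '[[[0,0,0],[0,0,-0.148]],[[0,0,0],[0,0,-0.148]],[[0,0,0],[0,0,-0.148]],[[0,0,0],[0,0,-0.148]],[[0,0,0],[0,0,-0.148]],[[0,0,0],[0,0,-0.148]],[[0,0,0],[0,0,-0.148]],[[0,0,0],[0,0,-0.148]],[[0,0,0],[0,0,-0.148]],[[0,0,0],[0,0,-0.148]]]'

```text
clock: 10.25
tcp_pos: [0.3645, -0.1237, 0.199]
orientation: [180.0, 0.1, 156.5]
ft_force: [-1.1, 1.0, 0.5]
width: 1.0
grasp_force: 0.0
```

```bash
python3 - <<'E'
from h import *
to(.34,.1,.26,158);to(.412,.277,.26,158)
E
```

```text
err rotvec tool [-0.      0.0009 -0.0257] turn -0.026 shift [ 0.1065  0.1982 -0.061 ] pos [ 0.3645 -0.1237  0.199 ] q [-26.   4. 118.   0.  58. -92.] F [-1.1  1.   0.5] w 1.0 0.0 t 10.25
err rotvec tool [-0.      0.0009 -0.0257] turn -0.026 shift [ 0.1061  0.3893 -0.061 ] pos [ 0.3645 -0.1237  0.199 ] q [-26.   4. 118.   0.  58. -92.] F [-1.1  1.   0.5] w 1.0 0.0 t 10.25
```

apply_moves --series '[[[0,0,-0.03],[0,0,-0.026]],[[0.01,0.02,-0.031],[0,0,0]],[[0.02,0.037,0],[0,0,0]],[[0.02,0.037,0],[0,0,0]],[[0.02,0.037,0],[0,0,0]],[[0.02,0.037,0],[0,0,0]],[[0.016,0.03,0],[0,0,0]],[[0,0.03,0],[0,0,0]],[[0,0.03,0],[0,0,0]],[[0,0.03,0],[0,0,0]]]'

```text
clock: 11.25
tcp_pos: [0.3761, 0.1856, 0.2602]
orientation: [179.9, 0.1, 157.7]
ft_force: [0.9, -1.0, 0.2]
width: 0.997
grasp_force: 0.0
```

apply_moves --series '[[[0,0.03,0],[0,0,0]],[[0,0.03,0],[0,0,0]],[[0,0.025,0],[0,0,0]],[[0,0.01,0],[0,0,0]],[[0,0.005,0],[0,0,0]],[[0,0,0],[0,0,0]]]'

```text
clock: 11.85
tcp_pos: [0.4128, 0.2761, 0.2596]
orientation: [-180.0, -0.0, 157.7]
ft_force: [1.1, 0.1, -0.3]
width: 1.001
grasp_force: 0.0
```

```bash
python3 - <<'E'
from h import *
to(.412,.277,.160,158)
s=ctrl.camera("side");c=ctrl.camera("top")
np.savez("side1.npz",**s)
crop(s,250,180,100,120,5,"x.png");crop(c,310,165,40,120,5,"z.png");t=cv2.resize(c["img"][140:200,270:320,::-1],(300,360),interpolation=cv2.INTER_CUBIC)
t=cv2.convertScaleAbs(t,alpha=2.5);t=np.vstack([t,np.zeros((240,300,3),np.uint8)])
cv2.imwrite("pics/f.png",np.hstack([cv2.imread("x.png"),t]))
print(proj(s,[*ctrl.state()["tcp_pos"]]))
E
```

```text
err rotvec tool [-0.0002 -0.0001 -0.0057] turn -0.006 shift [0.0011 0.0005 0.0996] pos [0.4128 0.2761 0.2596] q [ 28.  12.  99.  -0.  69. -39.] F [ 1.1  0.1 -0.3] w 1.001 0.0 t 11.85
[295.45423077 233.83597188]
```

View pics/f.png

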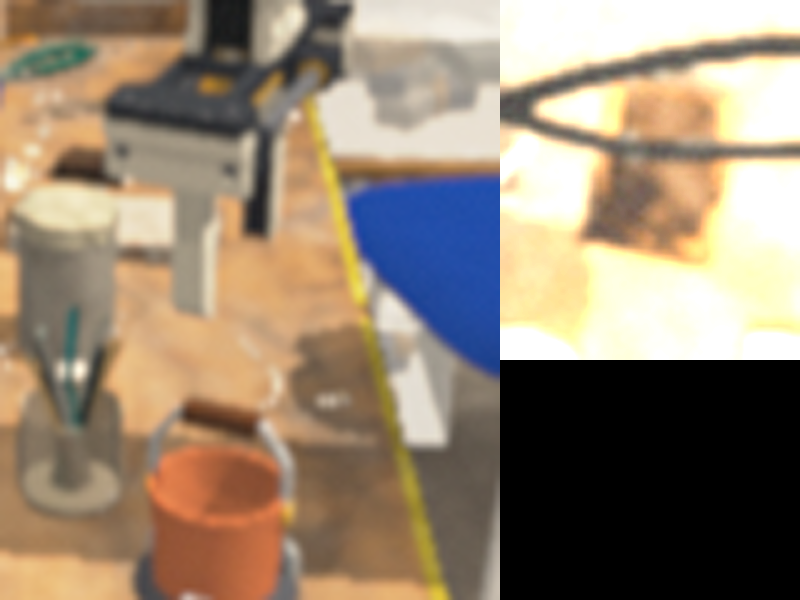

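```bash
python3 - <<'E'
from h import *
R=lambda a:np.array([[np.cos(a),-np.sin(a)],[np.sin(a),np.cos(a)]])
out=[]
for n,u,v in(("top",275,140),("side",200,170)):
    c=ctrl.camera(n)
    for draw in(0,1):
        w,h=(60,55) if n=="top" else (90,90)
        w,h=66,50
        if n=="side": u,v=205,205
        im=cv2.resize(c["img"][v:v+h,u:u+w,::-1],(w*6,h*6),interpolation=cv2.INTER_CUBIC)
        im=(255*(im/255.)**.6).astype(np.uint8)
        if draw:
            for a,l,b,z,col in((-12,.106,.082,.016,(0,255,0)),(-12,.08,.06,.038,(255,0,255))):
                P=[(proj(c,[*(np.array([.6492,-.2215])+R(np.radians(a))@[i*l/2,j*b/2]),z])-[u,v]+.5)*6 for i,j in((1,1),(1,-1),(-1,-1),(-1,1))]
                cv2.polylines(im,[np.int32(P)],True,col,1)
        out.append(im)
cv2.imwrite("pics/g.png",np.vstack([np.hstack(out[:2]),np.hstack(out[2:])]))
E
```

```text
(no output)
```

View pics/g.png

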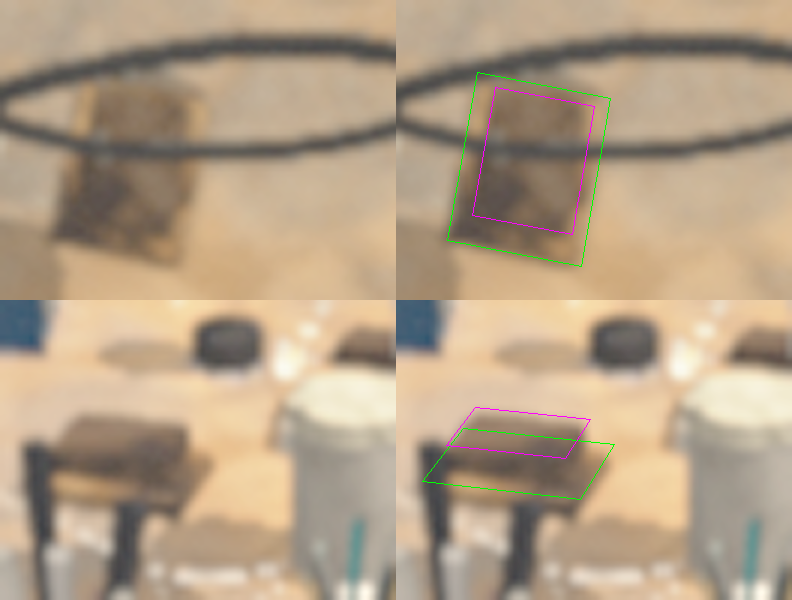

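The block lies flat and centred on the scorched tile, matching the predicted outlines. Now I'll descend on the pot handle.

apply_moves --series '[[[0,0,0.02],[0,0,-0.006]],[[0,0,0.02],[0,0,0]],[[0,0,0.02],[0,0,0]],[[0,0,0.02],[0,0,0]],[[0,0,0.013],[0,0,0]],[[0,0,0.007],[0,0,0]],[[0,0,0.002],[0,0,0]],[[0,0,0],[0,0,0]]]'

```text
clock: 12.85
tcp_pos: [0.4127, 0.276, 0.158]
orientation: [180.0, 0.0, 158.0]
ft_force: [0.0, -0.5, 0.9]
width: 0.995
grasp_force: 0.0
```

apply_moves --series '[[[0,0,0],[0,0,0]],[[0,0,0],[0,0,0]],[[0,0,0],[0,0,0]],[[0,0,0],[0,0,0]],[[0,0,0],[0,0,0]],[[0,0,0],[0,0,0]],[[0,0,0],[0,0,0]],[[0,0,0],[0,0,0]],[[0,0,0],[0,0,0]],[[0,0,0],[0,0,0]]]' --hand 1 --newtons 30

```text
clock: 13.85
tcp_pos: [0.4126, 0.2762, 0.1577]
orientation: [180.0, 0.0, 158.0]
ft_force: [0.6, 1.7, -0.2]
width: 0.19
grasp_force: 0.7
```

apply_moves --series '[[[0,0,0],[0,0,0]],[[0,0,0],[0,0,0]],[[0,0,0],[0,0,0]],[[0,0,0],[0,0,0]]]' --newtons 40

```text
clock: 14.25
tcp_pos: [0.4124, 0.276, 0.1575]
orientation: [-180.0, -0.0, 158.0]
ft_force: [0.1, 1.2, -2.9]
width: 0.146
grasp_force: 40.0
```

apply_moves --series '[[[0,0,-0.004],[0,0,0]],[[0,0,-0.008],[0,0,0]],[[0,0,-0.01],[0,0,0]],[[0,0,-0.01],[0,0,0]],[[0,0,-0.01],[0,0,0]],[[0,0,-0.008],[0,0,0]],[[0,0,-0.004],[0,0,0]],[[0,0,0],[0,0,0]],[[0,0,0],[0,0,0]],[[0,0,0],[0,0,0]]]'

```text
clock: 15.25
tcp_pos: [0.4123, 0.276, 0.2112]
orientation: [-180.0, -0.0, 158.0]
ft_force: [0.0, 0.2, -3.6]
width: 0.146
grasp_force: 40.0
```

```bash
python3 - <<'E'
from h import *
to(.33,.16,.21,158);to(.32,-.1,.21,158);to(.40,-.29,.21,158);to(.458,-.303,.21,158)
E
```

```text
err rotvec tool [-0.0006 -0.0005  0.0002] turn 0.0 shift [ 0.0329 -0.1384  0.0012] pos [0.4123 0.276  0.2112] q [ 28.  15. 103.   0.  62. -40.] F [ 0.   0.2 -3.6] w 0.146 40.0 t 15.25
err rotvec tool [-0.0006 -0.0005  0.0002] turn 0.0 shift [-0.0552 -0.3832  0.0012] pos [0.4123 0.276  0.2112] q [ 28.  15. 103.   0.  62. -40.] F [ 0.   0.2 -3.6] w 0.146 40.0 t 15.25
err rotvec tool [-0.0006 -0.0005  0.0002] turn 0.0 shift [-0.2006 -0.5294  0.0012] pos [0.4123 0.276  0.2112] q [ 28.  15. 103.   0.  62. -40.] F [ 0.   0.2 -3.6] w 0.146 40.0 t 15.25
err rotvec tool [-0.0006 -0.0005  0.0002] turn 0.0 shift [-0.2592 -0.5197  0.0012] pos [0.4123 0.276  0.2112] q [ 28.  15. 103.   0.  62. -40.] F [ 0.   0.2 -3.6] w 0.146 40.0 t 15.25
```

apply_moves --series '[[[0.003,-0.01,0],[0,0,0]],[[0.004,-0.018,0],[0,0,0]],[[0.005,-0.022,0],[0,0,0]],[[0.006,-0.025,0],[0,0,0]],[[0.006,-0.025,0],[0,0,0]],[[0.005,-0.022,0],[0,0,0]],[[0.004,-0.016,0],[0,0,0]],[[-0.005,-0.02,0],[0,0,0]],[[-0.009,-0.025,0],[0,0,0]],[[-0.009,-0.025,0],[0,0,0]]]'

```text
clock: 16.25
tcp_pos: [0.3244, 0.0859, 0.2115]
orientation: [-180.0, -0.0, 158.1]
ft_force: [0.8, 0.5, -3.1]
width: 0.148
grasp_force: 40.0
```

apply_moves --series '[[[-0.009,-0.025,0],[0,0,0]],[[-0.009,-0.025,0],[0,0,0]],[[-0.009,-0.025,0],[0,0,0]],[[-0.009,-0.025,0],[0,0,0]],[[-0.009,-0.025,0],[0,0,0]],[[-0.009,-0.025,0],[0,0,0]],[[-0.009,-0.022,0],[0,0,0]],[[-0.015,-0.018,0],[0,0,0]],[[-0.015,-0.015,0],[0,0,0]],[[-0.018,-0.018,0],[0,0,0]]]'

```text
clock: 17.25
tcp_pos: [0.3441, -0.162, 0.2114]
orientation: [180.0, -0.0, 158.0]
ft_force: [0.1, 0.4, -3.1]
width: 0.144
grasp_force: 40.0
```

apply_moves --series '[[[-0.018,-0.018,0],[0,0,0]],[[-0.018,-0.018,0],[0,0,0]],[[-0.018,-0.018,0],[0,0,0]],[[-0.018,-0.018,0],[0,0,0]],[[-0.018,-0.014,0],[0,0,0]],[[-0.015,-0.003,0],[0,0,0]],[[-0.012,0,0],[0,0,0]],[[-0.006,0,0],[0,0,0]],[[0,0,0],[0,0,0]],[[0,0,0],[0,0,0]]]'

```text
clock: 18.25
tcp_pos: [0.4251, -0.2894, 0.2115]
orientation: [180.0, -0.0, 158.0]
ft_force: [-0.1, 0.0, -4.1]
width: 0.151
grasp_force: 40.0
```

```bash
python3 - <<'E'
from h import *
to(.458,-.303,.1045,158)
E
```

```text
err rotvec tool [ 0.0001 -0.0006  0.0007] turn 0.001 shift [-0.0356 -0.0003  0.107 ] pos [ 0.4251 -0.2894  0.2115] q [ -39.   17.  100.   -0.   63. -107.] F [-0.1  0.  -4.1] w 0.151 40.0 t 18.25
```

apply_moves --series '[[[-0.012,0,0],[0,0,0]],[[-0.015,0,0.01],[0,0,0]],[[-0.009,0,0.02],[0,0,0]],[[0,0,0.02],[0,0,0]],[[0,0,0.02],[0,0,0]],[[0,0,0.015],[0,0,0]],[[0,0,0.01],[0,0,0]],[[0,0,0.005],[0,0,0]],[[0,0,0],[0,0,0]],[[0,0,0],[0,0,0]]]'

```text
clock: 19.25
tcp_pos: [0.4592, -0.3037, 0.1123]
orientation: [-180.0, 0.1, 158.0]
ft_force: [-0.2, 0.2, -3.0]
width: 0.148
grasp_force: 40.0
```

apply_moves --series '[[[0,0,0.002],[0,0,0]],[[0,0,0.002],[0,0,0]],[[0,0,0.002],[0,0,0]],[[0,0,0.001],[0,0,0]],[[0,0,0],[0,0,0]],[[0,0,0],[0,0,0]]]'

```text
clock: 19.85
tcp_pos: [0.4589, -0.3034, 0.1047]
orientation: [180.0, 0.0, 158.0]
ft_force: [-0.1, 0.1, -3.5]
width: 0.149
grasp_force: 40.0
```

apply_moves --series '[[[0,0,0.001],[0,0,0]],[[0,0,0.001],[0,0,0]],[[0,0,0.0005],[0,0,0]],[[0,0,0],[0,0,0]],[[0,0,0],[0,0,0]]]'

```text
clock: 20.35
tcp_pos: [0.4591, -0.3035, 0.1024]
orientation: [-180.0, 0.0, 158.0]
ft_force: [-0.3, 1.7, 2.6]
width: 0.142
grasp_force: 40.0
```

apply_moves --series '[[[0,0,0],[0,0,0]],[[0,0,0],[0,0,0]],[[0,0,0],[0,0,0]],[[0,0,0],[0,0,0]]]' --newtons 5

```text
clock: 20.75
tcp_pos: [0.4591, -0.3034, 0.1023]
orientation: [180.0, 0.0, 158.0]
ft_force: [2.1, 3.3, 5.3]
width: 0.148
grasp_force: 5.0
```

apply_moves --series '[[[0,0,0],[0,0,0]],[[0,0,0],[0,0,0]],[[0,0,0],[0,0,0]],[[0,0,0],[0,0,0]],[[0,0,0],[0,0,0]],[[0,0,0],[0,0,0]],[[0,0,0],[0,0,0]],[[0,0,0],[0,0,0]],[[0,0,0],[0,0,0]],[[0,0,0],[0,0,0]]]' --hand 0

```text
clock: 21.75
tcp_pos: [0.4589, -0.3034, 0.1022]
orientation: [-180.0, 0.0, 158.0]
ft_force: [0.5, -0.4, 0.8]
width: 0.963
grasp_force: 0.0
```

apply_moves --series '[[[0,0,-0.01],[0,0,0]],[[0,0,-0.02],[0,0,0]],[[0,0,-0.03],[0,0,0]],[[0,0,-0.03],[0,0,0]],[[0,0,-0.03],[0,0,0]],[[0,0,-0.02],[0,0,0]],[[0,0,0],[0,0,0]]]'

```text
clock: 22.45
tcp_pos: [0.4598, -0.3041, 0.2455]
orientation: [-179.9, 0.3, 158.0]
ft_force: [0.5, -0.2, 0.5]
width: 1.003
grasp_force: 0.0
```

```bash
python3 - <<'E'
from h import *
s=ctrl.camera("side"); crop(s,200,170,110,100,6,"pics/i.png"); to(.458,-.303,.22)
E
```

```text
err rotvec tool [-0.0007  0.0025 -0.    ] turn 0.0 shift [0.0014 0.0001 0.0234] pos [ 0.4592 -0.3036  0.2434] q [ -38.   19.   93.    0.   68. -106.] F [ 0.6 -0.4  0.2] w 1.0 0.0 t 22.5
```

View pics/i.png

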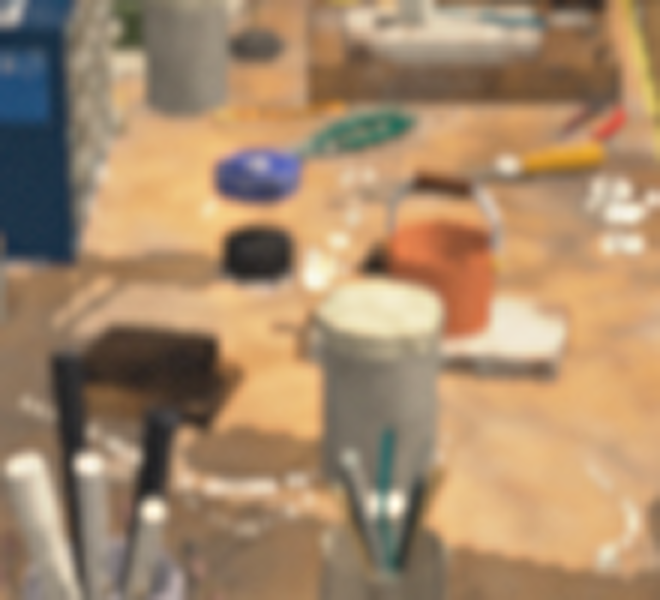

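The pot stands upright on the grey tile at (440,280), the block lies flat on the scorched tile at (150,360), and the jars and cup are undisturbed.

```bash
python3 -c "
from rig import ctrl
print(ctrl.job_done())"
```

```text
the job is handed in; nothing more can be done
None
```

The job is handed in at about 22.5 s: the charcoal block lies flat on the scorched tile and the pot stands upright on the grey tile. No verdict was returned, but the last picture shows both in place, and the tool cup and jars looked undisturbed.

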